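Refit the tongued cover of an interface box

TASK

The blue cover has been left lying askew, tipped up on the two orange catches of the small grey interface box. Refit it: push it, still tipped, until its metal tongue is fully home in the groove under the dark lip, then press its raised edge down flat until both catches have snapped over it, with the cover centred between the sides of the box. Leave the other things on the worktop alone.

Things in the scene. Friction and masses are not known exactly. Their poses are not given: they have to be found in the camera images.
- box: Grey interface box fixed to the worktop, 146 mm (x) by 150 mm (y), open on top, circuit boards inside. Origin: centre of its underside, on the worktop; x points from its front wall (catches) to the grooved far side, y left, z up. Closed, the cover lies on ledges at z 45 mm with its origin at x 0, y 0 (x play under 1 mm; nothing guides it in y). Front wall: inner face x -60.75, top z 51 mm.
- groove (a point): Middle of the groove's floor at its back face (box x +60.75, y 0, z 45 mm). The groove runs along y over the box's whole width; a dark steel lip covers its last 7 mm before the back face, its underside 10 mm and its top 15 mm above the floor.
- cover: Loose blue flat cover, about 200 g, 120 mm (x, tongue included) by 130 mm (y) by 12 mm thick. Origin: centre of its underside; x points to the tongue, y left, z up out of the painted top. The aluminium tongue is the lower 6 mm of the far edge, its last 12 mm. Starts tipped 15 degrees on the catch tops, tongue tip 20 to 36 mm short of the groove's back, turned up to 0.08 rad, up to 12 mm off sideways.
- tongue_left (a point): Point on the lower tip edge of the cover's tongue, 5 mm from its left end (cover x +60, y +60, z 0 mm)
- tongue_right (a point): The same at the right end (cover x +60, y -60, z 0 mm)
- edge_left (a point): Lower corner of the cover's near edge, 5 mm from its left end (cover x -60, y +60, z 0 mm); about 76 mm above the worktop at the start. The edge's 12 mm high face is where to push. Pushed home, the near edge slips off the catch tops on to their sloping noses and stays tipped about 9 to 11 degrees until pressed.
- edge_right (a point): The same at the right end (cover x -60, y -60, z 0 mm)
- catch_left (a joint): Orange sprung catch at the box's left, hinged near its foot: 0 upright, grows (rad) as its head is pushed out towards the robot, up to 0.22. The cover's edge pushes it out about 0.09 as it goes down past the nose, then it springs back over the cover. Both together let the cover pass at 5 to 18 N of downward force near its near edge.
- catch_right (a joint): The same at the box's right (-y)
- catch_left_nose (a point): Tip of the left catch's nose (box x -55, y +47, z 59.5 mm), which overhangs the closed cover's edge by 5 mm. The catch is 20 mm wide; its top is at z 69 mm above the worktop, x -69 to -59 mm of the box, and a steep slope leads from there down to the nose.
- catch_right_nose (a point): The same of the right catch (box y -47 mm)
- stapler: Bystander: blue and black stapler, 112 mm long, 34 mm high, loose, left of the box
- marker: Bystander: white marker pen with a red cap, 133 mm long, 16 mm high, loose, right of the box
- sample_jar: Bystander: jar with a blue lid, 51 mm across, 66 mm high, loose, behind the box near the screen
- cop: Bystander: white yarn cop with blue tube ends, 44 mm across, 158 mm tall, loose and upright, near the screen
Things that resemble listed ones, but are neither listed nor needed, are in the scene too. There is more than one size of the cover; the one meant has the size given above.

How it is judged (in metres and radians):
On the way:
1. the tongue is fully home in the groove along its whole length while the cover is still tipped up (x of each of tongue_left, tongue_right in the frame of box above 0.0565 m and z of each of tongue_left, tongue_right in the frame of box below 0.051 m and angle between cover's own z axis and vertical above 0.08 rad), for 0.1 s.
At the end, for the whole second after the job is handed in: The cover lies flat on the ledges (near edge and tongue within 4 mm of ledge height), the tongue at most about 4 mm from the groove's back face at both ends, the cover within 8 mm of the middle of the box sideways, both catches back upright (within 0.035 rad) over its edge, and it is at rest (x of each of tongue_left, tongue_right in the frame of box above 0.0565 m and z of each of tongue_left, tongue_right in the frame of box below 0.049 m and z of each of edge_left, edge_right in the frame of box below 0.0485 m and y of cover in the frame of box between -0.008 and 0.008 m and value of joint each of catch_left, catch_right below 0.035 rad and linear speed of cover below 0.01 m/s); the robot touches nothing.
It fails at once if the stapler, marker, jar or cop is moved more than 30 mm (distance of any of stapler, marker, sample_jar, cop from where it was at the start of the episode above 0.03 m).
It also fails if it takes over 54 s, if anything falls off the work surface, if the arm or the gripper's body presses on something with over 40 N, if the wrist force passes 120 N, or if a joint passes its speed limit or range.

ROBOT

A 7-joint arm with a two-finger parallel gripper is mounted at the origin on a cart in front of the work surface, level with it; the furniture and walls round the work are solid. World frame = base frame: x ahead of the robot, y to its left, z up, the work surface at z = 0. Lengths are in m, angles in degrees, forces in N, time in s.
With the tool pointing down it reaches from about 0.425 to 0.875 m from the base axis. Payload 4.7 kg.
Tool frame: the origin (TCP) lies on the centre line of the jaws, within the pads' length; the fingertips stand 11 mm ahead of it and the grasp point (between the pads) lies 8 mm behind it (finger_overhang is the x of the fingertips in the tool frame, in m); x points along the fingers, z is the direction in which the jaws open and shut, and the axes are right-handed (so a half turn about x gives the same grasp; the last joint's range is limited). The gripper opens to 87 mm and grips with 3 to 60 N. Pads are 19 mm wide; open, the fingers measure 117 mm over their backs; the gripper's body (75 mm by 190 mm) begins 51 mm behind the grasp point.
Start: joints at [77.298, 18.392, -4.016, 83.108, 1.295, 78.541, -3.26], TCP at [0.152, -0.632, 0.234] pointing down, gripper open.
Joint ranges: [-163.93, 163.93], [-17.29, 119.83], [-79.2, 71.16], [3.27, 140.29], [-89.18, 269.18], [5.43, 117.66], [-154.24, 154.24]. Speed limits (degrees/s): [147.25, 147.25, 180, 180, 180, 180, 180].

INTERFACE

Orientations are given as [roll, pitch, yaw] about the fixed x, y, z axes, in that order (R = Rz(yaw) Ry(pitch) Rx(roll)).
In Python, from cell import get_obs, read_camera, sign_off, cut_out, finger_overhang gives the robot as it stands.
- The arm moves only by the tool servo_tool, never from a script. Its argument "rows" is one flat list of numbers, 5 for each row, row after row: the shift along the world's x, y, z in mm, then the turn about the world's z in degrees, then the closure, from 0 (fully open) to 1 (shut). A call has 1 to 10 rows; each row is the pose to reach, as a shift and turn from the pose commanded when the call began; what a row does not reach only later rows make up. A row lasts 1/12 s, in which the tool goes at most 41.7 mm and 7.16 degrees, less where a joint would pass 70% of its speed; a pose out of reach is approached as far as the arm can. A call with a gripper value outside its range is refused whole. The fingers move at their own pace and stop on an object; "force" is the grip in N (left out, the last holds). Time passes only in rows, so rows that repeat a pose let the fingers close. It gives the time, the measured TCP pose, the force and the opening at its end, in the units of the state.
- get_obs(): the state, without advancing time (a new reading comes with each control period).
- read_camera(name): name is "scene" or "top" or "wrist"; returns a dict with "frame" (384x512x3 uint8, blue, green, red), "range_z" (384x512 float32, m along the optical axis (not along the pixel's ray), 0 where there is no reading), "intrinsics" (3x3 intrinsics, pixels), "cam_to_world" (4x4, takes a point from camera to world coordinates); the wrist camera has in their place "tool_from_camera" (4x4, takes a point from camera to tool coordinates, whose origin is the TCP and whose axes are the tool frame's). Camera axes: x right, y down, z forward; pixel columns grow to the right and rows downward; lengths in m; the calibration is good to about 2 mm. The wrist camera is an equidistant fisheye: a pixel r from the principal point sees the ray r / f radians off the axis. A picture is of the moment at which its call begins: read the wrist's pose just before it.
- sign_off(): hands the job in, once; it reports no verdict.
Trained networks look in a picture, given as the dict that the camera call returned (one of the last four; its "shot" number tells which), for a name from the list of things; names that differ only in an ending like _2 or _b are one class to them, and where a whole thing is asked for, a point or a joint stands for the part that bears it (a point fixed in the world has none). Each returns a list of dicts, best first, with "score" (0 to 1); they miss things now and then, are a little off and sometimes report something else, mostly with a low value. They report only what shows in the picture. A call takes as long as a camera call. They do not tell look-alikes from the thing itself.
- cut_out(name, picture): "pixels" (384x512 bool, what is visible of it) and "extent" ([centre column, centre row, width, height] in pixels, round what is visible of it).
The state is a dict: "time_s": time; "qpos": joint angles; "joint_velocities": joint speeds; "effort": joint torques, N m; "tool_pos": TCP position; "tool_rot": TCP orientation; "force": force on the tool from outside, world axes, zero at the start; "wrist_torque": the same for the moment, N m; "grip_width": finger opening in m.
Only numpy, scipy, OpenCV 4.12 (cv2) and the standard library are available. Lean on these libraries where they do the work, as an engineer would, in place of code of your own. Each camera call takes 0.05 s, during which the arm holds its last target.

## Working session

There is one attempt and no reset: what is moved stays moved. The work goes in short steps, Python scripts to look and compute and a tool call to move; the robot and the scene stay as the last step left them, time stands still between calls to the robot, and variables do not carry over. Pictures are saved under pics/ and viewed, and the job is handed in when it is done.

Besides the shell and the picture viewer there is one more tool, called after "Emit:" by a JSON object that holds its "name" and its "arguments". servo_tool: Moves the arm, as the interface text tells. Its arguments: {"type":"object","properties":{"rows":{"type":"array"},"force":{"type":"number"}},"required":["rows"]}

```bash
ls; mkdir -p pics
python3 - <<'E'
from cell import *
import cv2,pickle
o=get_obs();print(o)
for n in ["scene","top"]:
    p=read_camera(n);cv2.imwrite(f"pics/{n}0.png",p["frame"]);pickle.dump(p,open(f"{n}0.pkl","wb"))
    print(n,p["intrinsics"],p["cam_to_world"])
    for k in ["box","cover","catch_left","stapler","marker","sample_jar","cop"]:
        for r in cut_out(k,p)[:3]: print(k,r["score"],r["extent"])
E
```

```text
pics
{'time_s': 0.0, 'qpos': array([77.29906302, 18.4362159 , -4.01357901, 83.17802332,  1.29601226,
       78.54043793, -3.26141592]), 'joint_velocities': array([ 0.11683507,  0.02333912,  0.03964155, -0.05588296,  0.01452037,
       -0.10216919,  0.01708103]), 'effort': array([ 1.08234184e-03, -4.91284168e+01, -4.03646166e-01, -3.12534642e+01,
       -6.39926735e-02,  4.39780857e-02,  1.84057740e-04]), 'tool_pos': array([ 0.15163119, -0.6314959 ,  0.23246612]), 'tool_rot': array([-176.04772252,   89.89035771,  107.45996633]), 'force': array([-0.50197995, -0.47365462, -0.180728  ]), 'wrist_torque': array([-0.05711687,  0.00504179, -0.02112151]), 'grip_width': 0.08700040050359067}
scene [[472.99491391   0.         250.84812508]
 [  0.         472.99491391 192.31192511]
 [  0.           0.           1.        ]] [[ 0.68332438 -0.3078676   0.66203122 -0.06051056]
 [-0.73010243 -0.28282993  0.62205922 -0.48880308]
 [-0.00426964 -0.90841883 -0.41803947  0.47067038]
 [ 0.          0.          0.          1.        ]]
box 0.59 [300.1, 249.8, 114.5, 80.1]
cover 0.78 [300.1, 234.2, 98.8, 40.
[... 267 characters left out ...]
65.5, 22.3, 65.2]
cop 0.45 [299.9, 234.8, 98.9, 38.9]
top [[446.59368459   0.         247.07797917]
 [  0.         446.59368459 198.47334555]
 [  0.           0.           1.        ]] [[-0.0127771  -0.99244534  0.12202049  0.46659065]
 [-0.99967544  0.01536828  0.02031814  0.06130456]
 [-0.02203988 -0.12172128 -0.99231959  0.93218347]
 [ 0.          0.          0.          1.        ]]
box 0.93 [310.0, 215.7, 80.3, 85.3]
cover 0.95 [324.1, 227.2, 79.5, 67.0]
cover 0.81 [189.9, 236.9, 57.1, 51.4]
catch_left 0.23 [324.1, 227.7, 71.5, 68.4]
stapler 0.85 [251.1, 223.8, 22.5, 56.0]
marker 0.9 [372.1, 197.7, 14.5, 62.6]
sample_jar 0.93 [169.4, 151.5, 31.8, 30.8]
cop 0.8 [201.7, 144.4, 24.3, 32.4]
```

Run:
```python
import cv2
a=cv2.imread("pics/top0.png")[110:300,140:400];cv2.imwrite("pics/top0c.png",cv2.resize(a,None,fx=3,fy=3,interpolation=cv2.INTER_CUBIC))
a=cv2.imread("pics/scene0.png")[120:300,170:420];cv2.imwrite("pics/scene0c.png",cv2.resize(a,None,fx=3,fy=3,interpolation=cv2.INTER_CUBIC))
```

```text
(no output)
```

View pics/top0c.png

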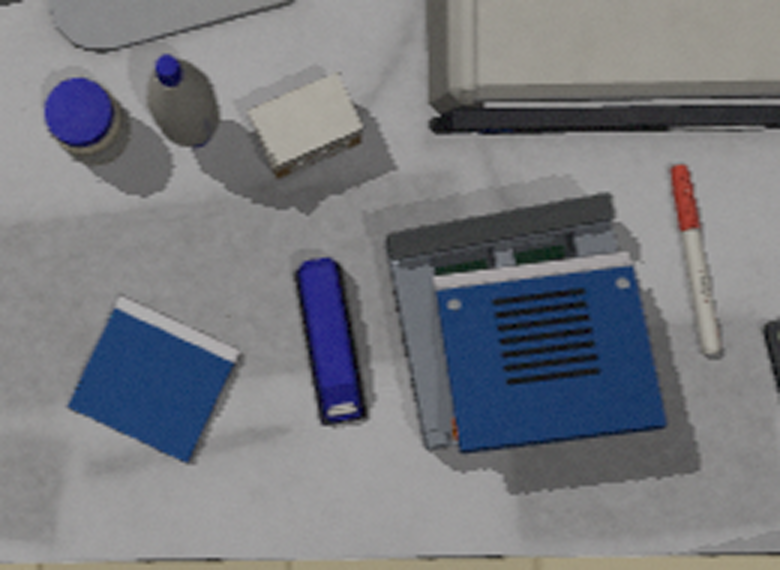

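View pics/scene0c.png

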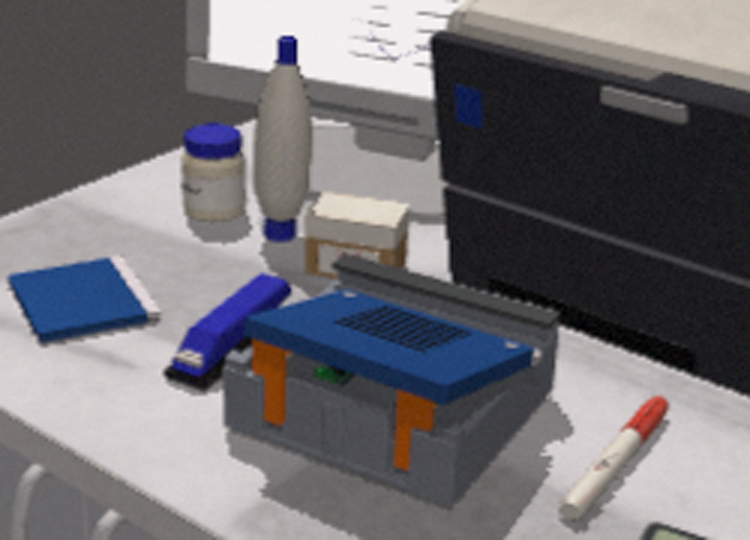

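```bash
cat > h.py <<'E'
import numpy as np,cv2,pickle
def cloud(p):
    K=p["intrinsics"];T=p["cam_to_world"];z=p["range_z"]
    v,u=np.mgrid[:384,:512]
    P=np.stack([(u-K[0,2])/K[0,0]*z,(v-K[1,2])/K[1,1]*z,z],-1)
    W=P@T[:3,:3].T+T[:3,3]; W[z<=0]=np.nan
    return W
E
python3 - <<'E'
from h import *
np.set_printoptions(precision=4,suppress=True)
for n in ["top","scene"]:
    p=pickle.load(open(n+"0.pkl","rb"));W=cloud(p);f=p["frame"].astype(int)
    m=(W[...,0]>.3)&(W[...,0]<.75)&(W[...,1]>-.25)&(W[...,1]<.15)
    print(n,"z table",np.nanmedian(W[...,2][m]))
    hsv=cv2.cvtColor(p["frame"],cv2.COLOR_BGR2HSV)
    if n=="top":
        for v in range(170,262,3):
            print(v,' '.join('%4d'%(round(1000*W[v,u,2]) if W[v,u,2]==W[v,u,2] else -1) for u in range(264,370,3)))
        print(W[190,270],W[255,300])
E
```

```text
top z table 0.008456628285713919
170    0   -1   -1   -1   -1   -1    2    1    2    1    0   -1    1    0    0    2   -1    1    0    2    2    1    3    2    1    0   -1   -2    1    0    0    2    1    3   11   12
173   -4   -2    0    1   -1    1    0    1   -1    4    0    2   -1    0    1    0    4    1    1    3    1    3    2    1    2   -1    0    0   -1    2   -1    0    2    1   15   17
176    0   -3   -1    1   -3    0   -1    2   -1    2   -1    0    1   -3    1    0    2   -3    2   -1    1    2   60   61   59   61   62   -1   -1    1    1   -1   -1   -1   13   18
179    2    2    5    2    3   -1    1    2   -3    0    3    2   -2    0   -2    2    1   59   60   59   60   61   60   64   60   60   60    0    0    2    3    1    0    1    9   17
182    0   -1    3    4    1    1   -3   -1    3    1    2   -2   61   63   62   62   62   60   61   60   62   60   61   61   59   63   61   59   -2    2    0    1    2   -1    8   14
185   -2   -1    0    2    2    2   60   57   58   60   60   58   59   60   63   61   59   58   60   58   63   59   59   47   43   45   44   -2    
[... 4021 characters left out ...]
 84   84   86   86   85   86   87   89   88   88    2   -2    0
254    1   -1    3    1   -1    4   52   51   51   54   85   84   83   85   83   86   86   87   84   86   86   84   87   85   86   86   86   80   81    2   -1   -2    3   -1    1   -2
257   -2    2   -1   -3   -2   -1   48   50   51   44   87   87   84   86   87   89   86   85   84   80   75    0    2    1    0    2    0   -2    2    0    1    2    0   -3   -2   -1
260    1   -1    2    0    3    1    1    1    1    5   86   81   76    1   -1    2   -1   -2    4    4    0   -1    2    0   -2    2   -5    1    2    1    1    3    2    0    0    0
[0.5901 0.0338 0.0592] [ 0.4623 -0.0197  0.0817]
scene z table 0.0011602600788742368
```

```bash
cat > fit.py <<'E'
from h import *
from scipy.optimize import minimize
def fit_box(W,cov):
    m=(W[...,0]>.36)&(W[...,0]<.68)&(W[...,1]>-.20)&(W[...,1]<.07)&~cv2.dilate(cov.astype(np.uint8),np.ones((3,3))).astype(bool)
    P=W[m]; P=P[np.isfinite(P).all(1)]
    hi=P[P[:,2]>.035]; lo=P[np.abs(P[:,2])<.006]
    def sd(P,q):
        c,s=np.cos(q[2]),np.sin(q[2]);d=P[:,:2]-q[:2]
        x=d[:,0]*c+d[:,1]*s;y=-d[:,0]*s+d[:,1]*c
        return np.maximum(abs(x)-.073,abs(y)-.075),x,y
    # remove far stuff (marker, printer, stapler) by start guess
    q=np.array([.52,-.07,np.radians(9)])
    hi=hi[sd(hi,q)[0]<.025]
    def cost(q):
        a=sd(hi,q)[0];b=-sd(lo,q)[0]
        k=.0015
        return np.sum(1/(1+np.exp(-a/k)))+np.sum(1/(1+np.exp(-b/k)))
    best=None
    for dx in (-.01,0,.01):
        for dy in (-.01,0,.01):
            r=minimize(cost,q+[dx,dy,0],method="Nelder-Mead",options=dict(initial_simplex=[q+[dx,dy,0],q+[dx+.01,dy,0],q+[dx,dy+.01,0],q+[dx,dy,.05]],xatol=1e-5,fatol=1e-3))
            if best is None or r.fun<best.fun: best=r
    return best.x,best.fun
def fit_cover(W,blue):
    b=cv2.erode(blue.astype(np.uint8),np.ones((3,3))).astype(bool)
    P=W[b];P=P[np.isfinite(P).all(1)]
    for _ in range(4):
        c=np.median(P,0) if _==0 else P.mean(0);n=np.linalg.svd(P-P.mean(0),full_matrices=False)[2][2];n*=np.sign(n[2])
        P=P[abs((P-P.mean(0))@n)<.006]
    c=P.mean(0)
    return c,n
E
python3 - <<'E'
from fit import *
np.set_printoptions(precision=4,suppress=True)
p=pickle.load(open("top0.pkl","rb"));W=cloud(p)
hsv=cv2.cvtColor(p["frame"],cv2.COLOR_BGR2HSV)
blue=(hsv[...,0]>98)&(hsv[...,0]<118)&(hsv[...,1]>110)
vis=blue.copy()
lab,n=cv2.connectedComponents(cv2.morphologyEx(blue.astype(np.uint8),cv2.MORPH_CLOSE,np.ones((5,5))))[::-1]
l=lab[240,320] if lab[240,320] else lab[230,300]
blue=lab==l
ys,xs=np.where(blue);print("blue",blue.sum(),xs.min(),xs.max(),ys.min(),ys.max())
cov=W[...,2]>.049
c2=cv2.dilate(blue.astype(np.uint8),np.ones((3,3))).astype(bool)
ton=np.zeros_like(blue)
# tongue band: bright & z~.050-.057 adjacent
ton=cv2.dilate(blue.astype(np.uint8),np.ones((15,15))).astype(bool)&(hsv[...,1]<40)&(hsv[...,2]>150)&(W[...,2]>.046)
q,f=fit_box(W,blue|ton);print("box",q[:2],np.degrees(q[2]),f)
c,nv=fit_cover(W,blue);print("cover plane",c,nv,"tilt",np.degrees(np.arccos(nv[2])))
# project blue pixel rays to the plane
K=p["intrinsics"];T=p["cam_to_world"]
cn=max(cv2.findContours(blue.astype(np.uint8),cv2.RETR_EXTERNAL,cv2.CHAIN_APPROX_NONE)[0],key=cv2.contourArea)[:,0,:].astype(float)
ys,xs=np.where(blue)
def toplane(u,v):
    r=np.stack([(u-K[0,2])/K[0,0],(v-K[1,2])/K[1,1],np.ones_like(u)],-1)@T[:3,:3].T
    t=((c-T[:3,3])@nv)/(r@nv);return T[:3,3]+r*t[:,None]
Q=toplane(xs.astype(float),ys.astype(float))
# basis
ex=np.array([np.cos(q[2]),np.sin(q[2]),0]);ex-=nv*(ex@nv);ex/=np.linalg.norm(ex);ey=np.cross(nv,ex)
A=np.stack([(Q-c)@ex,(Q-c)@ey],1).astype(np.float32)*1000
(cc,sz,an)=cv2.minAreaRect(A);print(cc,sz,an)
mid=A.mean(0);print("centroid",mid)
box=cv2.boxPoints((cc,sz,an));print(box)
C=c+(box[:,:1]*ex+box[:,1:]*ey)/1000;print("corners top face world",C)
R=np.array([[np.cos(q[2]),np.sin(q[2])],[-np.sin(q[2]),np.cos(q[2])]])
print("in box frame",(R@(C[:,:2]-q[:2]).T).T, C[:,2])
E
```

```text
blue 3713 286 361 199 260
box [ 0.5391 -0.0498] 9.760733975368197 143.11013387292888
cover plane [ 0.5103 -0.0648  0.0742] [0.2395 0.0397 0.9701] tilt 14.052682904515756
(1.2706108093261719, -0.00640106201171875) (129.44651794433594, 108.82595825195312) 86.49259948730469
centroid [ 0.0539 -0.015 ]
[[-57.0001 -61.2796]
 [ 51.6221 -67.9373]
 [ 59.5413  61.2668]
 [-49.0808  67.9245]]
corners top face world [[ 0.4662 -0.1346  0.0879]
 [ 0.5711 -0.1233  0.0616]
 [ 0.5568  0.0054  0.0598]
 [ 0.4518 -0.006   0.0862]]
in box frame [[-0.0862 -0.0712]
 [ 0.0191 -0.0778]
 [ 0.0268  0.0514]
 [-0.0786  0.058 ]] [0.0879 0.0616 0.0598 0.0862]
```

Run:
```python
from cell import *
import numpy as np
from scipy.spatial.transform import Rotation as R
np.set_printoptions(precision=4,suppress=True)
o=get_obs();M=R.from_euler('xyz',o['tool_rot'],degrees=True).as_matrix();print(M,finger_overhang)
z=M[:,2];print("jaw yaw",np.degrees(np.arctan2(z[1],z[0])))
th=np.radians(9.76);b=np.array([.5391,-.0498])
ex=np.array([np.cos(th),np.sin(th)]);ey=np.array([-ex[1],ex[0]])
for n,(x,y) in dict(front=(-130,0),contact=(-96,0),home=(-67,0),side=(-30,-110),side2=(-30,-60),mid=(0,0)).items(): print(n,(b+x/1000*ex+y/1000*ey)*1000, ((b+x/1000*ex+y/1000*ey)-o['tool_pos'][:2])*1000)
```

```text
[[-0.      0.9723  0.2336]
 [-0.0001  0.2336 -0.9723]
 [-1.     -0.0001  0.0001]] 0.011
jaw yaw -76.48910520788554
front [410.9816 -71.8378] [259.1576 560.211 ]
contact [444.4895 -66.0741] [292.6655 565.9748]
home [473.0697 -61.1579] [321.2458 570.8909]
side [ 528.1816 -163.2936] [376.3576 468.7553]
side2 [ 519.7055 -114.0172] [367.8815 518.0316]
mid [539.1 -49.8] [387.276  582.2488]
```

Emit:
{"name": "servo_tool", "arguments": {"rows": [377,464,0,-3.75,1,377,464,0,-3.75,1,377,464,0,-3.75,1,377,464,0,-3.75,1,377,464,0,-3.75,1,377,464,0,-3.75,1,377,464,0,-3.75,1,377,464,0,-3.75,1,377,464,0,-3.75,1,377,464,0,-3.75,1], "force": 20}}

```text
time_s: 1.63
tool_pos: [0.4155, -0.3069, 0.234]
tool_rot: [17.2, 89.9, -63.1]
force: [0.5, -0.9, -0.4]
grip_width: 0.0282
```

Emit:
{"name": "servo_tool", "arguments": {"rows": [114,140,0,0,1,114,140,0,0,1,114,140,0,0,1,114,140,0,0,1,114,140,0,0,1,114,140,-40,0,1,114,140,-80,0,1,114,140,-120,0,1,114,140,-145,0,1,114,140,-145,0,1]}}

```text
time_s: 2.47
tool_pos: [0.524, -0.1674, 0.0828]
tool_rot: [-120.9, 89.4, 158.9]
force: [-1.0, 0.4, -1.0]
grip_width: 0.0004
```

```bash
cat > look.py <<'E'
import sys
from cell import *
import cv2,pickle,numpy as np
from scipy.spatial.transform import Rotation as R
np.set_printoptions(precision=4,suppress=True)
t=sys.argv[1]
o=get_obs();M=R.from_euler('xyz',o['tool_rot'],degrees=True).as_matrix()
print(o['time_s'],o['tool_pos'],"jaw",np.degrees(np.arctan2(M[1,2],M[0,2])),o['force'],o['grip_width'])
th=np.radians(9.76);b=np.array([.5391,-.0498]);d=o['tool_pos'][:2]-b
print("tcp in box",(d[0]*np.cos(th)+d[1]*np.sin(th))*1000,(-d[0]*np.sin(th)+d[1]*np.cos(th))*1000)
for n,(r0,r1,c0,c1) in dict(top=(150,290,240,400),scene=(170,290,210,390)).items():
    if len(sys.argv)>2 and n not in sys.argv[2:]: continue
    p=read_camera(n);pickle.dump(p,open(f"{n}_{t}.pkl","wb"))
    cv2.imwrite(f"pics/{n}_{t}.png",cv2.resize(p["frame"][r0:r1,c0:c1],None,fx=4,fy=4,interpolation=cv2.INTER_CUBIC))
E
python3 look.py a
```

```text
2.4667 [ 0.524  -0.1674  0.0828] jaw -80.2301837044844 [-0.9793  0.3924 -1.0322] 0.0004080159127623177
tcp in box -34.78686253181989 -113.37533612498395
```

View pics/scene_a.png

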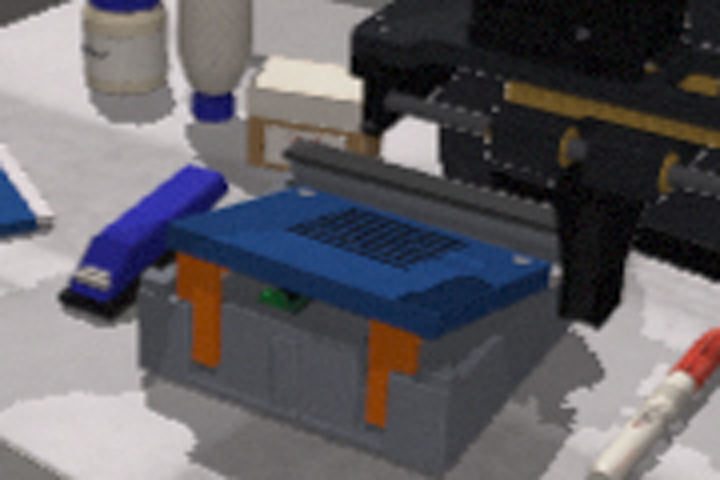

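View pics/top_a.png

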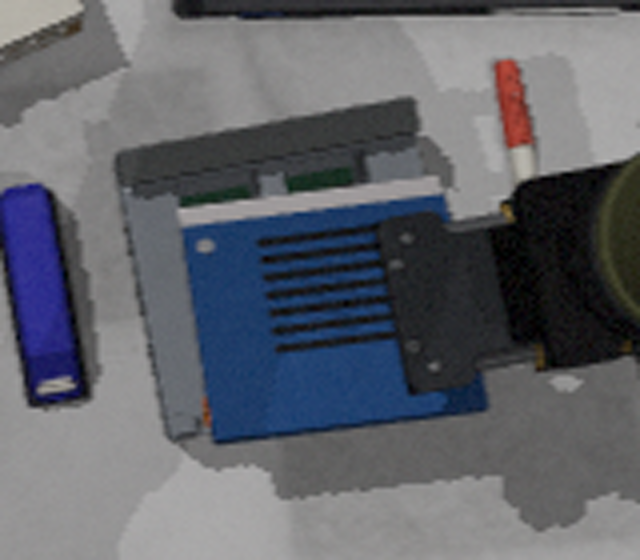

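Emit:
{"name": "servo_tool", "arguments": {"rows": [0,0,-12,0,1,0,0,-12,0,1,-4,20,-12,0,1,-4,22,-12,0,1,-4,24,-12,0,1,-4.5,26,-12,0,1,-5,28,-12,0,1,-5,30,-12,0,1,-5.5,32,-12,0,1,-5.5,32,-12,0,1]}}

```text
time_s: 3.4
tool_pos: [0.5233, -0.1369, 0.0768]
tool_rot: [37.9, 90.0, -42.4]
force: [0.4, -0.9, 0.3]
grip_width: 0.0002
```

```bash
python3 look.py b top
```

```text
3.4 [ 0.5233 -0.1369  0.0768] jaw -80.24619467460269 [ 0.3614 -0.9089  0.3465] 0.00016074597914691958
tcp in box -30.309827434676066 -83.17914303565958
```

View pics/top_b.png

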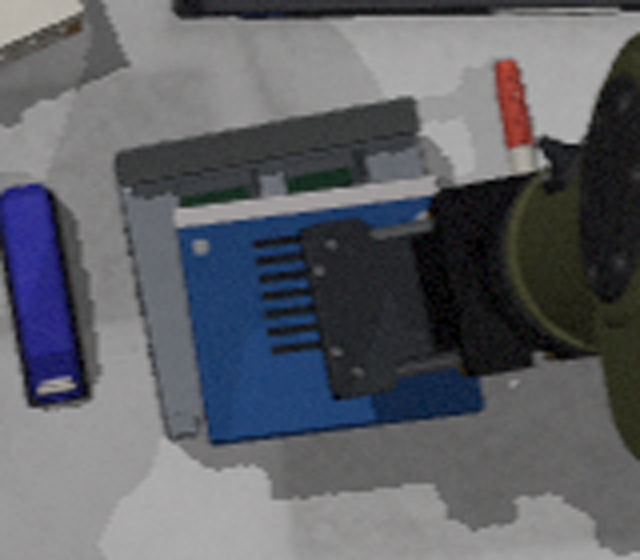

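Emit:
{"name": "servo_tool", "arguments": {"rows": [0,2,0,0,1,-0.5,4,0,0,1,-1,6,0,0,1,-1.2,7,0,0,1,-1.3,7.7,0,0,1,-1.3,7.7,0,0,1]}}

```text
time_s: 3.95
tool_pos: [0.5218, -0.1287, 0.0767]
tool_rot: [24.8, 90.0, -55.4]
force: [0.6, -0.6, -0.3]
grip_width: 0.0006
```

```bash
python3 look.py c top
```

```text
3.95 [ 0.5218 -0.1287  0.0767] jaw -80.21778142274489 [ 0.6297 -0.6141 -0.2847] 0.000648033964642038
tcp in box -30.41257929991717 -74.86790052727576
```

View pics/top_c.png

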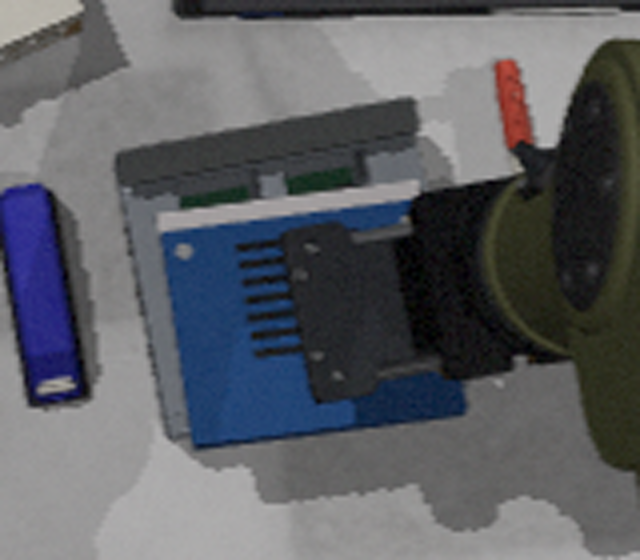

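Emit:
{"name": "servo_tool", "arguments": {"rows": [2.5,-15,0,0,1,2.5,-15,40,0,1,2.5,-15,70,0,1,-30,10,70,0,0.6,-60,35,70,0,0.6,-93,60,70,0,0.6,-93,60,70,0,0.6,-93,60,70,0,0.6]}}

```text
time_s: 4.67
tool_pos: [0.4273, -0.0689, 0.1466]
tool_rot: [-20.9, 89.9, -101.1]
force: [0.5, 0.5, 0.3]
grip_width: 0.026
```

```bash
python3 look.py d
```

```text
4.6667 [ 0.4273 -0.0689  0.1466] jaw -80.16884265125506 [0.5142 0.5309 0.3462] 0.02604399625434444
tcp in box -113.4274977850609 0.08712014763890066
```

View pics/top_d.png

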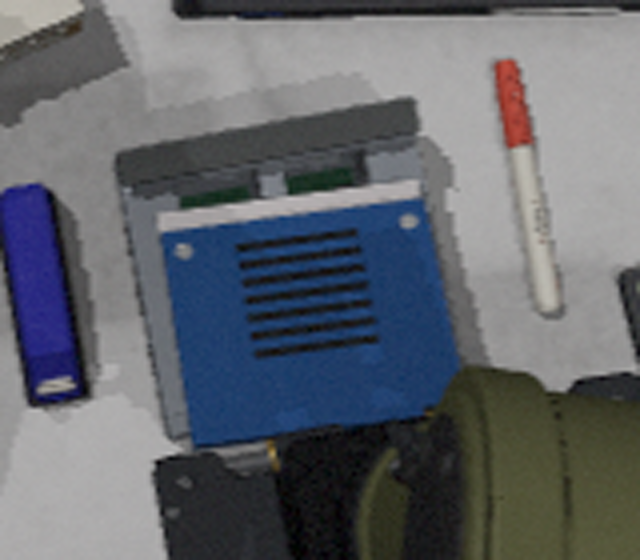

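View pics/scene_d.png

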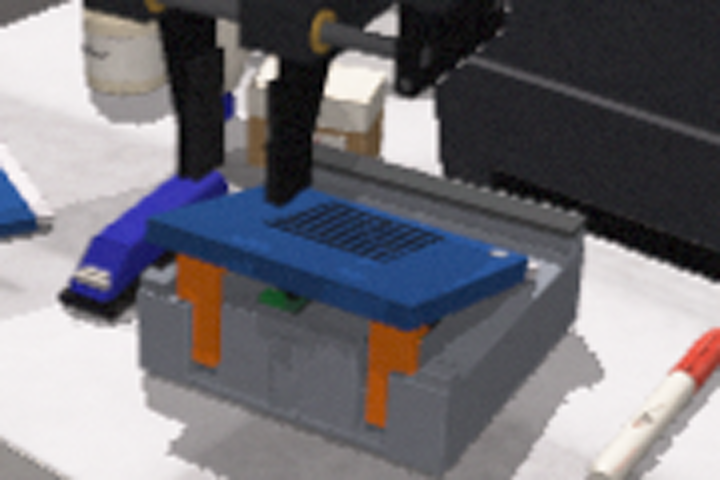

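```bash
cat > pose.py <<'E'
from fit import *
import sys
np.set_printoptions(precision=4,suppress=True)
def silh(p,q,th0=None):
    """fit cover pose (box frame x,y,yaw,tilt) by blue mask+depth"""
    W=cloud(p);hsv=cv2.cvtColor(p["frame"],cv2.COLOR_BGR2HSV)
    blue=(hsv[...,0]>98)&(hsv[...,0]<118)&(hsv[...,1]>110)&(W[...,2]>.04)
    n,lab,st,_=cv2.connectedComponentsWithStats(blue.astype(np.uint8))
    l=1+np.argmax(st[1:,4]);bl=lab==l
    c,nv=fit_cover(W,bl)
    K=p["intrinsics"];T=p["cam_to_world"]
    ys,xs=np.where(bl)
    r=np.stack([(xs-K[0,2])/K[0,0],(ys-K[1,2])/K[1,1],np.ones(len(xs))],-1)@T[:3,:3].T
    Q=T[:3,3]+r*(((c-T[:3,3])@nv)/(r@nv))[:,None]
    ct,s=np.cos(q[2]),np.sin(q[2]);R=np.array([[ct,s,0],[-s,ct,0],[0,0,1]])
    Qb=(R@(Q-[q[0],q[1],0]).T).T*1000
    return Qb,R@nv,bl,xs,ys
if __name__=="__main__":
    p=pickle.load(open(sys.argv[1],"rb"));q=np.array([.5391,-.0498,np.radians(9.76)])
    Qb,n,bl,xs,ys=silh(p,q)
    print("normal in box",n,"tilt",np.degrees(np.arccos(n[2])))
    # left edge, right edge, far edge: extreme points per bin
    X,Y=Qb[:,0],Qb[:,1]
    def edge(a,b,sgn,lo,hi):
        pts=[]
        for t in np.arange(lo,hi,4):
            m=(a>=t)&(a<t+4)
            if m.sum()>3: pts.append((t+2,sgn*np.max(sgn*b[m])))
        pts=np.array(pts)
        k=np.polyfit(pts[:,0],pts[:,1],1)
        for _ in range(4):
            e=abs(pts[:,1]-np.polyval(k,pts[:,0]));g=e<=max(1.,np.median(e)*1.5);k=np.polyfit(pts[g,0],pts[g,1],1)
        return k
    yl=edge(X,Y,1,X.min()+12,X.max()-12);yr=edge(X,Y,-1,X.min()+12,X.max()-12);xf=edge(Y,X,1,Y.min()+12,Y.max()-12);xn=edge(Y,X,-1,Y.min()+12,Y.max()-12)
    for nm,k in zip(["left","right","far","near"],[yl,yr,xf,xn]): print(nm,"slope deg",np.degrees(np.arctan(k[0])),"at0",k[1])
    print("z range",Qb[:,2].min(),Qb[:,2].max())
E
python3 pose.py top0.pkl;python3 pose.py top_d.pkl
```

```text
normal in box [ 0.2436 -0.0014  0.9699] tilt 14.102224862382535
left slope deg -3.42592256438059 at0 52.396739503734224
right slope deg -3.187243166790277 at0 -75.72644857179822
far slope deg 3.558314113596708 at0 23.100947737366617
near slope deg 3.543729083154821 at0 -81.27382990714499
z range 59.838232055188456 87.77751612542461
normal in box [ 0.2431 -0.0004  0.97  ] tilt 14.067238098879347
left slope deg -3.2596743365014045 at0 62.801609802889864
right slope deg -3.182334239647336 at0 -66.04251247973866
far slope deg 3.1453359421274865 at0 22.018615266528997
near slope deg 2.2245207411764514 at0 -80.58654201691698
z range 60.13290000651084 87.77995732266164
```

Emit:
{"name": "servo_tool", "arguments": {"rows": [0,0,-30,0,0.6,0,0,-60,0,0.6,0,0,-78,0,0.6,0,0,-78,0,0.6]}}

```text
time_s: 5.1
tool_pos: [0.4267, -0.0691, 0.065]
tool_rot: [-127.8, 89.6, 151.9]
force: [-0.7, -0.1, 0.3]
grip_width: 0.0345
```

Emit:
{"name": "servo_tool", "arguments": {"rows": [5,1,1,0,0.6,10,1.7,1,0,0.6,14,2.4,1,0,0.6,17,3,1,0,0.6,20,3.5,1,0,0.6,23,4,1,0,0.6,26,4.5,1,0,0.6,29,5,1,0,0.6,32,5.5,1,0,0.6,32,5.5,1,0,0.6]}}

```text
time_s: 5.93
tool_pos: [0.4615, -0.0632, 0.0697]
tool_rot: [93.9, 90.0, 13.7]
force: [0.4, 0.4, 0.3]
grip_width: 0.0347
```

```bash
python3 look.py e;python3 pose.py top_e.pkl
```

```text
5.9333 [ 0.4615 -0.0632  0.0697] jaw -80.2213191021458 [0.3985 0.406  0.2596] 0.03467819470487234
tcp in box -78.77765193481542 -0.0802926721587445
normal in box [ 0.2123 -0.0008  0.9772] tilt 12.259600956403695
left slope deg -0.33656750980700034 at0 66.9319398677713
right slope deg -0.4855885280423478 at0 -62.017096821646874
far slope deg 0.2508842514903226 at0 38.93262012406859
near slope deg -19.994580245751497 at0 -27.3772913753161
z range 59.793638431204776 78.22294660655982
```

View pics/top_e.png

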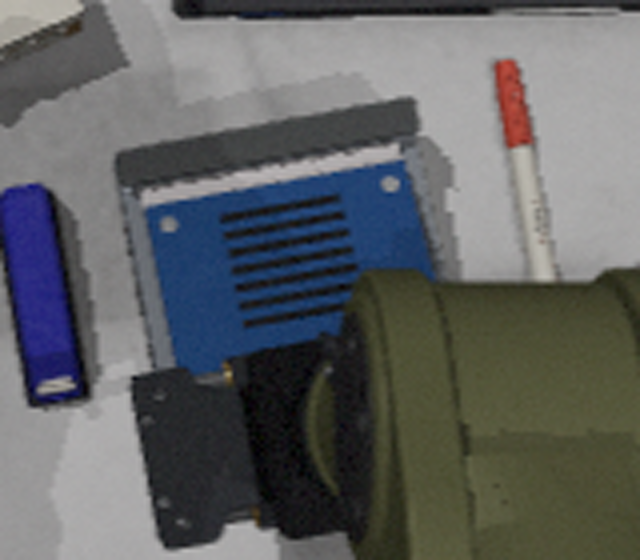

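View pics/scene_e.png

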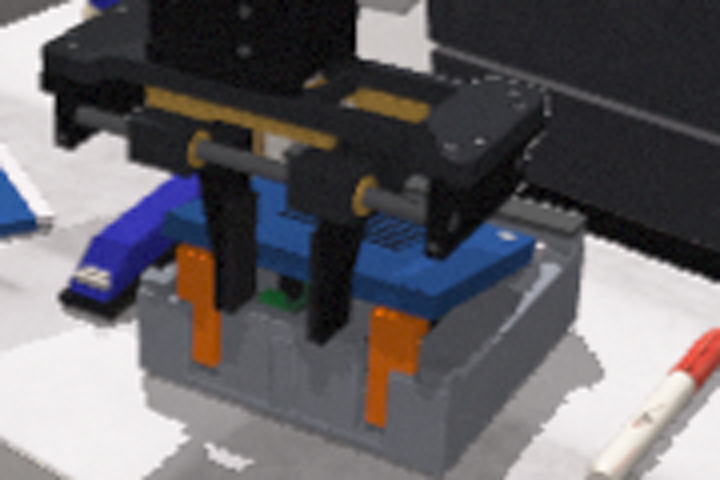

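Emit:
{"name": "servo_tool", "arguments": {"rows": [2,0.3,0,0,0.6,4,0.7,0,0,0.6,6,1,0,0,0.6,8,1.3,0,0,0.6,9,1.5,0,0,0.6,10,1.7,0,0,0.6,11,1.9,0,0,0.6,11,1.9,0,0,0.6]}}

```text
time_s: 6.7
tool_pos: [0.4699, -0.062, 0.0691]
tool_rot: [-92.2, 89.7, -172.5]
force: [-6.5, -0.3, 4.2]
grip_width: 0.0345
```

```bash
python3 look.py f;python3 pose.py top_f.pkl
```

```text
6.7 [ 0.4699 -0.062   0.0691] jaw -80.25000120358544 [-6.5136 -0.2803  4.2114] 0.0345296775165582
tcp in box -70.30772575411615 -0.2381883449689582
normal in box [0.1811 0.0009 0.9835] tilt 10.435000961943794
left slope deg 0.4433124222934729 at0 66.91327232203345
right slope deg -50.467306983262475 at0 -32.89846355832444
far slope deg -0.08783109262357358 at0 47.18380146879744
near slope deg -22.6452135473706 at0 -14.914272314589086
z range 59.26890867477353 74.58548082456495
```

View pics/top_f.png

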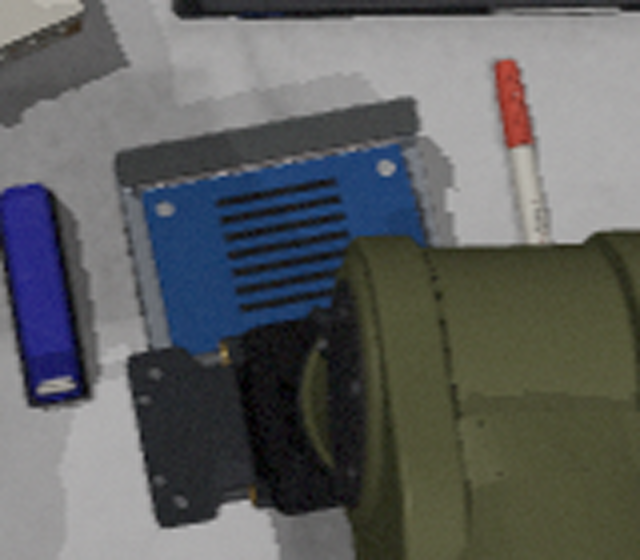

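View pics/scene_f.png

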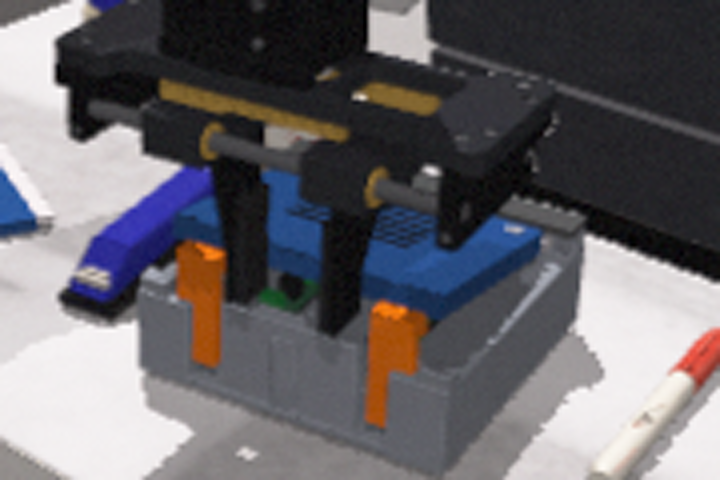

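Emit:
{"name": "servo_tool", "arguments": {"rows": [1,0.2,0,0,0.6,2,0.3,0,0,0.6,3,0.5,0,0,0.6,4,0.7,0,0,0.6,4,0.7,0,0,0.6]}}

```text
time_s: 7.22
tool_pos: [0.47, -0.0619, 0.0681]
tool_rot: [-93.4, 89.3, -173.7]
force: [-14.2, -1.8, 7.6]
grip_width: 0.0349
```

```bash
python3 look.py g;python3 pose.py top_g.pkl
```

```text
7.2167 [ 0.47   -0.0619  0.0681] jaw -80.28281473374136 [-14.1837  -1.7712   7.5607] 0.034876862077046274
tcp in box -70.17120656574268 -0.24658625794871625
normal in box [0.1759 0.0018 0.9844] tilt 10.13243281493126
left slope deg 0.30224744946005333 at0 66.94113723970435
right slope deg -50.588124745160286 at0 -27.222612692449246
far slope deg -0.08133098633679295 at0 47.19818570346049
near slope deg -25.760685746435772 at0 -10.464107146729706
z range 59.08765313749142 73.8195797172051
```

View pics/top_g.png

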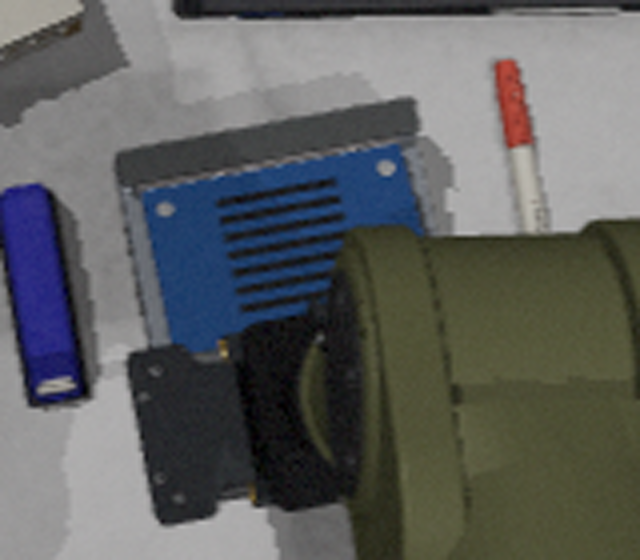

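Run:
```python
from fit import *
np.set_printoptions(precision=4,suppress=True)
q=np.array([.5391,-.0498,np.radians(9.76)])
for n in ["top0","top_d","top_g"]:
    p=pickle.load(open(n+".pkl","rb"));K=p["intrinsics"];T=p["cam_to_world"]
    # plane z=.060 x,y in box frame per pixel on fine grid: profile of gray along x at several y
    c,s=np.cos(q[2]),np.sin(q[2])
    def samp(x,y,z):
        w=np.stack([q[0]+x*c-y*s,q[1]+x*s+y*c,np.full_like(x,z)],-1)
        pc=(w-T[:3,3])@T[:3,:3];u=pc[:,0]/pc[:,2]*K[0,0]+K[0,2];v=pc[:,1]/pc[:,2]*K[1,1]+K[1,2]
        return cv2.remap(p["frame"],u.astype(np.float32)[None],v.astype(np.float32)[None],cv2.INTER_LINEAR)[0]
    x=np.arange(.036,.084,.002)
    print(n,(x*1000).astype(int))
    for y in (-.04,0,.04):
        f=samp(x,np.full_like(x,y),.060);print(y,f.mean(1).astype(int),)
    y=np.r_[np.arange(-.084,-.066,.002),np.arange(.066,.084,.002)]
    f=samp(np.full_like(y,.062),y,.060);print("y",list(zip((y*1000).round().astype(int).tolist(),f.mean(1).astype(int).tolist())))
W=cloud(pickle.load(open("scene_g.pkl","rb")))
```

```text
top0 [36 38 40 42 44 46 48 50 52 54 56 58 60 62 64 66 68 70 72 74 76 78 80 82
 84]
-0.04 [ 41  38  35  34  36  36  47  64  62  59  62  62  62  63  61  60  65  98
 137 137 137 138 136 136 137]
0 [115 110 109 113  96  77  74  75  53  58  60  61  57  60  58  61  62  98
 124 128 127 127 126 126 124]
0.04 [101  36  32  44  55  57  57  68  47  65  61  60  61  55  61  60  63  87
 114 121 120 121 120 121 119]
y [(-84, 156), (-82, 157), (-80, 155), (-78, 157), (-76, 153), (-74, 120), (-72, 68), (-70, 61), (-68, 61), (66, 61), (68, 62), (70, 60), (72, 61), (74, 61), (76, 52), (78, 83), (80, 108), (82, 118)]
top_d [36 38 40 42 44 46 48 50 52 54 56 58 60 62 64 66 68 70 72 74 76 78 80 82
 84]
-0.04 [ 46  43  40  40  44  45  56  74  71  67  71  69  69  71  69  69  75 112
 151 151 151 151 152 152 152]
0 [127 123 120 125 107  86  84  86  63  66  69  69  67  67  68  68  71 109
 139 143 140 139 139 138 138]
0.04 [ 49  35  42  54  63  65  62  63  44  63  62  64  69  68  67  67  65  99
 128 133 133 134 136 135 134]
y [(-84, 172), (-82, 171), (-80, 170), (-78, 172), (-76, 168), (-74, 134), (-72, 76), (-70, 69), (-68, 69), (66, 59), (68, 61), (70, 60), (72, 61), (74, 62), (76, 60), (78, 90), (80, 120), (82, 129)]
top_g [36 38 40 42 44 46 48 50 52 54 56 58 60 62 64 66 68 70 72 74 76 78 80 82
 84]
-0.04 [ 72  72  72  72  71  72  91 113  84  66  70  70  70  68  67  67  74 111
 151 151 151 153 152 149 149]
0 [ 28  65  71  73  72  71  93 100  72  70  68  68  70  70  68  71  69 108
 139 142 140 139 139 140 138]
0.04 [ 67  63  66  65  65  67  86  88  57  62  61  61  59  57  62  59  59  98
 129 133 133 134 135 133 132]
y [(-84, 171), (-82, 171), (-80, 170), (-78, 170), (-76, 167), (-74, 134), (-72, 78), (-70, 69), (-68, 70), (66, 61), (68, 58), (70, 61), (72, 64), (74, 60), (76, 59), (78, 90), (80, 121), (82, 129)]
```

Emit:
{"name": "servo_tool", "arguments": {"rows": [-15,-2.5,0,0,0.6,-15,-2.5,0,0,0.6,-15,-2.5,25,0,0.6,-15,-2.5,45,0,0.3,5,1,45,0,0.3,20,5.5,45,0,0.3,20,5.5,45,0,0.3,20,5.5,45,0,0.3]}}

```text
time_s: 7.98
tool_pos: [0.4967, -0.0547, 0.1148]
tool_rot: [117.3, 89.9, 37.1]
force: [-0.5, -1.4, -1.1]
grip_width: 0.0578
```

```bash
python3 look.py i;python3 pose.py top_i.pkl
```

```text
7.9833 [ 0.4967 -0.0547  0.1148] jaw -80.17667976549822 [-0.5042 -1.4293 -1.061 ] 0.05779622104731461
tcp in box -42.58181545042088 2.3245870082660636
normal in box [ 0.1691 -0.0019  0.9856] tilt 9.737249571566727
left slope deg -0.3222857803608111 at0 67.32358702125403
right slope deg -36.10891221599819 at0 1.319570647004322
far slope deg -0.14059760298792626 at0 47.06288187224782
near slope deg -9.948884091520544 at0 11.752044872348305
z range 59.28933426503657 67.86116067902714
```

View pics/top_i.png

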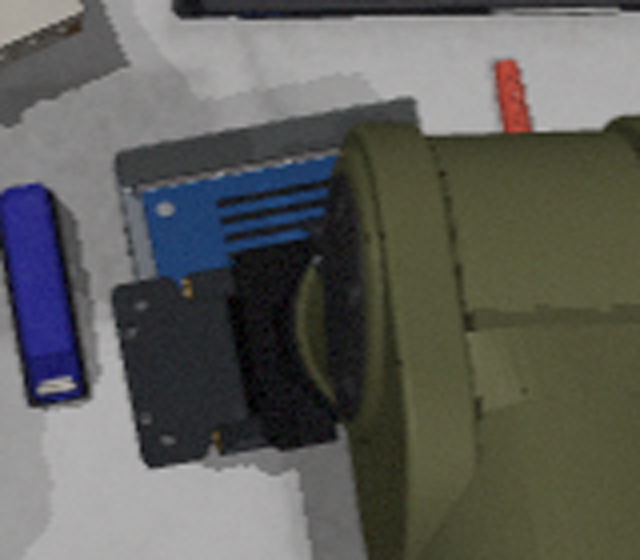

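View pics/scene_i.png

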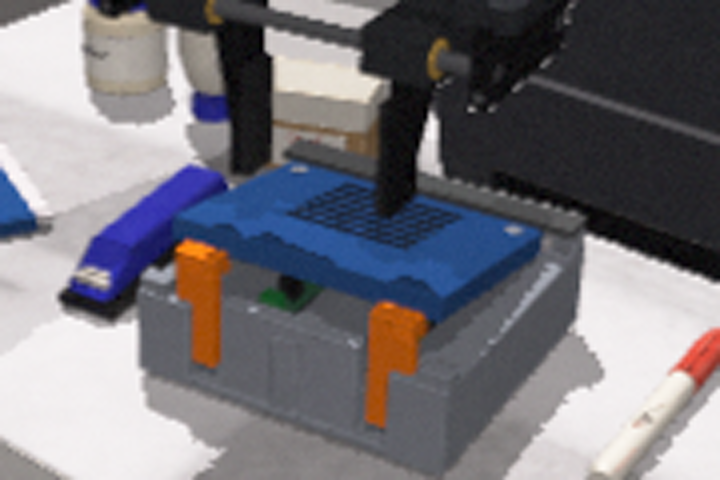

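Emit:
{"name": "servo_tool", "arguments": {"rows": [0,0,-20,0,0.3,0,0,-26,0,0.3,0,0,-30,0,0.3,0,0,-34,0,0.3,0,0,-38,0,0.3,0,0,-42,0,0.3,0,0,-46,0,0.3,0,0,-49,0,0.3,0,0,-52,0,0.3,0,0,-52,0,0.3]}}

```text
time_s: 8.92
tool_pos: [0.4958, -0.0555, 0.0682]
tool_rot: [-54.5, 89.8, -134.8]
force: [-20.1, -0.0, 50.2]
grip_width: 0.0607
```

```bash
python3 look.py j;python3 pose.py top_j.pkl
```

```text
8.9167 [ 0.4958 -0.0555  0.0682] jaw -80.2659594304888 [-20.0888  -0.0351  50.1849] 0.060662628695238495
tcp in box -43.66084883173077 1.7032628651245871
normal in box [ 0.0034 -0.0004  1.    ] tilt 0.19571540078012525
left slope deg 0.2848446734946258 at0 67.06136670154766
right slope deg -13.593382531258756 at0 -1.3314929503111355
far slope deg -0.1616419764007208 at0 45.93109649832977
near slope deg -12.711676828042835 at0 11.51150314980555
z range 57.236135146950474 57.427599048370915
```

View pics/scene_j.png

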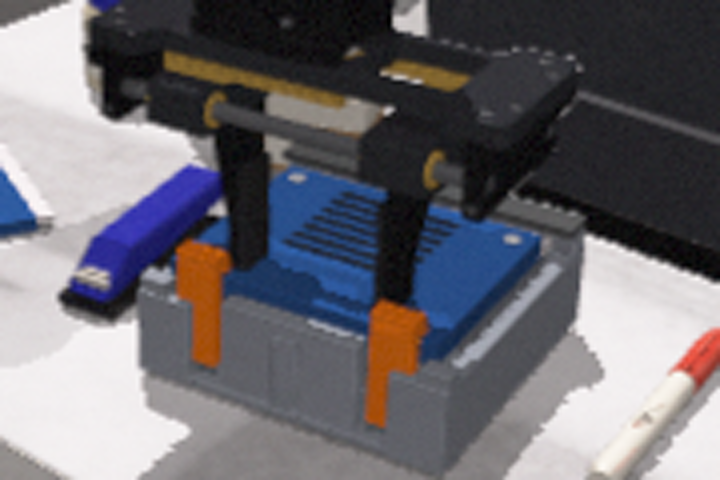

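Emit:
{"name": "servo_tool", "arguments": {"rows": [0,0,8,0,0.3,0,0,30,0,0.3,0,0,70,0,0.3,0,0,110,0,0.3,0,-40,130,0,0.3,0,-80,130,0,0.3,0,-120,130,0,0.3,0,-160,130,0,0.3,0,-200,130,0,0.3,0,-200,130,0,0.3]}}

```text
time_s: 9.85
tool_pos: [0.4935, -0.2658, 0.1917]
tool_rot: [-13.6, 89.7, -94.6]
force: [-1.4, -2.0, -0.4]
grip_width: 0.061
```

```bash
python3 look.py k;python3 pose.py top_k.pkl
```

```text
9.85 [ 0.4935 -0.2658  0.1917] jaw -80.94406577808084 [-1.4307 -1.9706 -0.4331] 0.060972399194994295
tcp in box -81.53420081142885 -205.19440237804002
normal in box [-0.0005  0.001   1.    ] tilt 0.06281596040954582
left slope deg 0.18727914473625062 at0 66.98926884756129
right slope deg -0.3174306546908999 at0 -61.75144915519577
far slope deg -0.1175604317173973 at0 45.9721878496896
near slope deg 0.41859437975562974 at0 -59.79076427698372
z range 57.30399135280906 57.47930052743766
```

View pics/scene_k.png

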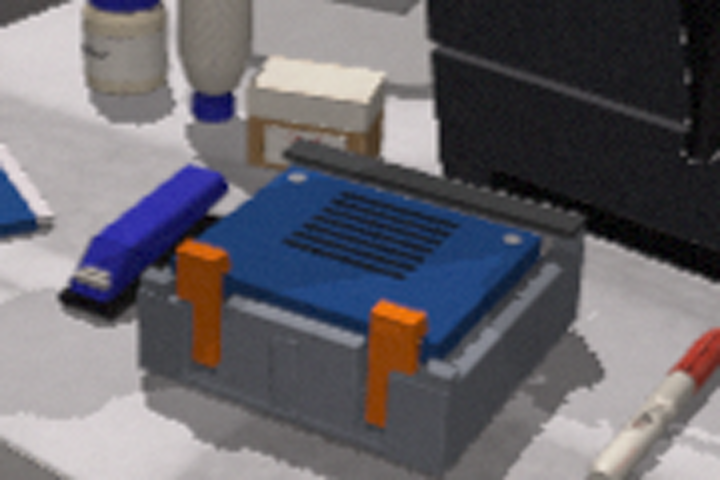

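View pics/top_k.png

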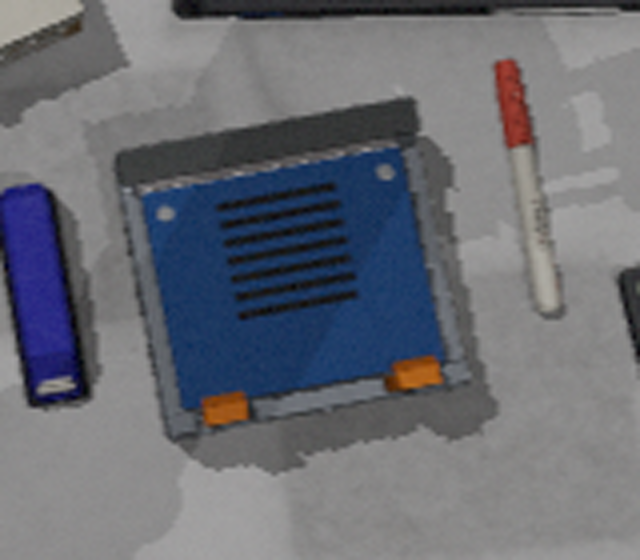

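Emit:
{"name": "servo_tool", "arguments": {"rows": [0,0,0,0,0.3,0,0,0,0,0.3,0,0,0,0,0.3,0,0,0,0,0.3]}}

```text
time_s: 10.28
tool_pos: [0.4962, -0.254, 0.1927]
tool_rot: [37.4, 90.0, -42.7]
force: [-0.3, -0.9, 0.9]
grip_width: 0.0607
```

```bash
python3 -c "
from cell import *
print(get_obs()['time_s'],get_obs()['force']);print(sign_off())"
```

```text
10.2833 [-0.31620778 -0.8733456   0.85874984]
the job is handed in; nothing more can be done
None
```

The cover is refitted, and I handed the job in at 10.3 s. I nudged it about 10 mm sideways to centre it. Then I pushed it, still tipped about 10°, until the tongue was fully home: it stopped moving as the force rose to 14 N. Pressing the raised edge flat let both catches snap over it, with about 54 N on the fingertips at the end of the press.

Last checks from the camera images:
- **Flatness:** the cover's tilt is about 0.1° and its top is at z 57.4 mm, where 57 mm is expected.
- **Sideways:** it sits about 0.5 to 1 mm off centre.
- **Tongue:** it is parallel to the lip and at the groove's back, within the measuring error.
- **Catches:** both look upright over the edge in both views. I judged this by eye and did not measure their angles.
- **Other things:** the stapler and marker look unmoved in the final pictures. The jar and cop were partly outside the cropped views, but the arm never went near them.
- **Arm:** it was clear of everything when I handed in.

One check disagreed. My first estimate of the box position was about 3 mm too far in x and 2 mm off in y, compared with the edges of the lip. With that estimate the tongue looked only about 57 mm in, close to the 56.5 mm limit. Corrected from the lip edges it comes to about 60 mm, which agrees with the hard stop and with the near edge having slipped off the catch tops.

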